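Hang the nut driver on the hook tin and shut the cabinet

ROBOT

A 6-joint arm with a two-finger parallel gripper is mounted at the origin on the work surface. World frame = base frame: x ahead of the robot, y to its left, z up, the work surface at z = 0. Lengths are in m, angles in degrees, forces in N, time in s.
With the tool pointing down it reaches from about 0.3 to 0.75 m from the base axis. Payload 8.5 kg.
Tool frame: the origin (TCP) lies midway between the tips of the shut fingers; the grasp point (between the pads) lies 19 mm behind it (env.grip_depth is the distance from the TCP to the grasp point, in m); y points along the fingers, x is the direction in which the jaws open and shut, and the axes are right-handed (so a half turn about y gives the same grasp; the last joint's range is limited). The gripper opens to 85 mm and grips with 20 to 120 N. Pads are 22 mm wide; open, the fingers measure 114 mm over their backs; the gripper's body (76 mm by 85 mm) begins 54 mm behind the grasp point. The pads swing forward as they close: fully open they stand 13 mm farther back than shut.
Start: joints at [61.404, 21.807, 74.336, -0, 83.858, -12.336], TCP at [0.154, 0.528, 0.231] pointing down, gripper open.
Joint ranges: [-178.18, 178.18], [-50.72, 133.34], [12.68, 142.11], [-81.47, 261.47], [9.98, 163.14], [-165.26, 165.26]. Speed limits (degrees/s): [136.94, 136.94, 180, 180, 180, 180].

INTERFACE

Orientations are given as a 3x3 rotation matrix whose columns are the frame's x, y, z axes.
In Python, from rig import env gives the robot as it stands.
- The arm moves only by the shell command python3 -m inch 'ROWS' [FORCE]. ROWS is JSON, a list that holds one entry, the list of rows, each a list of 7 numbers: the gripper command: -1 is shut, 1 is fully open, values between are in proportion, then the shift along the world's x, y, z in cm, then the turn, a rotation vector about the world's x, y, z in degrees. In form: [[[grip, dx, dy, dz, rx, ry, rz], ...]]. A call has 1 to 20 rows; each row is the pose to reach, as a shift and turn from the pose commanded when the call began; what a row does not reach only later rows make up. A row lasts 1/8 s, in which the tool goes at most 62.5 mm and 10.7 degrees, less where a joint would pass 70% of its speed; a pose out of reach is approached as far as the arm can. A call with a gripper value outside its range is refused whole. The fingers move at their own pace and stop on an object; FORCE is the grip in N (left out, the last holds). Time passes only in rows, so rows that repeat a pose let the fingers close. It gives the time, the measured TCP pose, the force and the opening at its end, in the units of the state.
- env.observe(): the state, without advancing time (a new reading comes with each control period).
- env.get_image(name): name is "scene" or "side" or "wrist"; returns a dict with "frame" (400x640x3 uint8, red, green, blue), "mtx" (3x3 intrinsics, pixels), "rvec" (rotation vector, rad) and "tvec" (3), from world to camera coordinates, as OpenCV has them. Camera axes: x right, y down, z forward; pixel columns grow to the right and rows downward; lengths in m; the calibration is good to about 2 mm. The wrist camera is an equidistant fisheye: a pixel r from the principal point sees the ray r / f radians off the axis. A picture is of the moment at which its call begins. There is no depth.
- env.close_job(): hands the job in, once; it reports no verdict.
The state is a dict: "time_s": time; "q": joint angles; "qvel": joint speeds; "joint_efforts": joint torques, N m; "position": TCP position; "tool_rot": TCP orientation; "ft_force": force on the tool from outside, world axes, zero at the start; "wrist_torque": the same for the moment, N m; "grip_width": finger opening in m.
Only numpy, scipy, OpenCV 4.12 (cv2) and the standard library are available. Lean on these libraries where they do the work, as an engineer would, in place of code of your own. Each camera call takes 0.05 s, during which the arm holds its last target.

TASK

Take the blue nut driver out of its wooden block and hang it by its own steel hook over the rim of the steel tin in the little open-topped cabinet, hook tongue inside the tin and handle outside, so that it hangs freely clear of the cabinet's base. Then push the cabinet door fully shut. Leave the tin, the jar and the stud finder standing where they are.

Things in the scene. Friction and masses are not known exactly. Their poses are not given: they have to be found in the camera images.
- cabinet: Small grey-and-white melamine wall cabinet, fixed on the work surface, its top panel off (open above). Outside 200 deep (x) x 300 wide (y) x 155 high. Origin: centre of its underside; z up; open front (door side) is -x, back +x; the front faces roughly to the robot's left. Base 16 thick, side and back panels 12 thick.
- door (a joint): White swing door 300 wide x 151 high x 15 thick, small steel knob (20 diameter, 21 proud of the outer face, 275 from the hinge, 112 above the work surface). Angle in rad: 0 shut, grows as it opens, to 1.6; starts open. Friction (0.12 N m) keeps it where left; the magnetic catch gives no pull worth counting on: push it home to its stop.
- door_hinge (a point): On the door's vertical hinge line, 78 above the work surface, at the cabinet's front edge (cabinet frame x -100, y -150), in the door's inner face. Axes turn with the door: +y runs along the panel to its free edge, -x points out of the outer face, which lies 15 from the hinge line.
- door_edge (a point): Top of the door's free edge, middle of its thickness, 300 from the hinge, 153 above the work surface. Same axes as door_hinge.
- tin_rim (a point): Centre of the mouth of the open steel tin of assorted hooks: round, outer diameter 90, height 100, wall 3, loose, about 0.5 kg. It stands on the cabinet's base in either half. z up. The hooks inside it lie in the lower 60.
- driver_mid (a point): Nut driver, 120 long, 90 g, loose: on its axis half-way up; z runs up the axis. Blue handle 24 diameter from 18 below this point to 60 above; shaft and 13 socket below. Steel hook on the +x side: bridge 12 wide, 4 thick, underside 28 above this point, then a tongue 3 thick, 12 wide down to this point's height; gap of 11 from handle to tongue. Starts upright in the block, hook direction varies.
- driver_hook (a point): Underside of the hook bridge of the nut driver, at mid gap: x 17.5, z 28 above driver_mid in its frame.
- driver_tongue (a point): Lower end of the hook's tongue: x 24.5, z 0 from driver_mid in its frame.
- driver_tip (a point): Lower end of the nut driver's socket, on the axis, 60 below driver_mid.
- driver: The whole nut driver; origin at the socket tip, axes as driver_mid.
- tin: The tin of hooks; origin at the centre of its underside.
- block: Fixed wooden tool block 70 x 70 x 55 high, hole of 20 diameter, 50 deep in its top centre; at the start the driver's shaft is in it and the handle's foot rests on its top. Origin: centre of its underside.
- jar_mid (a point): Centre of a closed glass jam jar with silver lid, 66 diameter, 85 high, loose, on the cabinet's base in the half that the tin leaves. Bystander.
- finder_mid (a point): Centre of a grey plastic stud finder, 60 (x) x 32 (y) x 88 high, standing loose between tin and jar. Bystander.
There are look-alikes about, which are no part of the job. What is shaped like the driver but pink is not meant.

How it is judged (in metres and radians):
On the way, in this order (a step that is already met when the one before it is completed fails the run):
1. the nut driver hangs by its hook on the tin's rim, let go, while the door is still open (more than 0.3 rad) (horizontal distance between driver_tongue and tin_rim below 0.0425 m and z of driver_tongue in the frame of tin_rim below -0.012 m and horizontal distance between driver_mid and tin_rim above 0.048 m and angle between driver_mid's own z axis and vertical below 0.3 rad and z of driver_tip in the frame of cabinet above 0.02 m and contact force between driver and tin above 0.2 N and contact force between the fingers and driver below 0.1 N and linear speed of driver below 0.03 m/s and value of joint door above 0.3 rad), for 0.3 s.
2. the door is shut (less than 0.05 rad) (value of joint door below 0.05 rad), for 0.2 s.
At the end, for the whole second after the job is handed in: Driver hangs released and at rest on the tin: tongue end within 42.5 mm of the tin axis and 12 mm or more below the rim, driver axis over 48 mm from it, tilt under 0.3 rad, socket tip over 4 mm above the base; tin tilt under 0.1 rad; door under 0.05 rad (horizontal distance between driver_tongue and tin_rim below 0.0425 m and z of driver_tongue in the frame of tin_rim below -0.012 m and horizontal distance between driver_mid and tin_rim above 0.048 m and angle between driver_mid's own z axis and vertical below 0.3 rad and z of driver_tip in the frame of cabinet above 0.02 m and contact force between driver and tin above 0.2 N and contact force between the fingers and driver below 0.1 N and linear speed of driver below 0.03 m/s and value of joint door below 0.05 rad and angle between tin_rim's own z axis and vertical below 0.1 rad); the robot touches nothing.
It fails at once if the tin is tipped over 0.25 rad or shifted over 30 mm (angle between tin_rim's own z axis and vertical above 0.25 rad or distance of tin from where it was at the start of the episode above 0.03 m).
It fails at once if the jar is tipped over 0.25 rad or shifted over 25 mm (angle between jar_mid's own z axis and vertical above 0.25 rad or distance of jar_mid from where it was at the start of the episode above 0.025 m).
It fails at once if the stud finder is tipped over 0.25 rad or shifted over 25 mm (angle between finder_mid's own z axis and vertical above 0.25 rad or distance of finder_mid from where it was at the start of the episode above 0.025 m).
It also fails if it takes over 53 s, if anything falls off the work surface, if the arm or the gripper's body presses on something with over 40 N, if the wrist force passes 120 N, or if a joint passes its speed limit or range.

## Working session

There is one attempt and no reset: what is moved stays moved. The work goes in short steps, Python scripts to look and compute and a shell command to move; the robot and the scene stay as the last step left them, time stands still between calls to the robot, and variables do not carry over. Pictures are saved under pics/ and viewed, and the job is handed in when it is done.

```bash
ls; mkdir -p pics
cat > h.py <<'E'
import numpy as np, cv2
from rig import env
def get(n):
    d=env.get_image(n); return d
def save(d,fn): cv2.imwrite('pics/'+fn,cv2.cvtColor(d['frame'],cv2.COLOR_RGB2BGR))
def ray(d,u,v,fish=False):
    K=np.array(d['mtx']);R=cv2.Rodrigues(np.array(d['rvec'],float))[0];t=np.array(d['tvec'],float).ravel()
    x=(u-K[0,2])/K[0,0];y=(v-K[1,2])/K[1,1]
    if fish:
        th=np.hypot(x,y); s=np.sin(th)/th if th>1e-9 else 1; c=np.array([x*s,y*s,np.cos(th)])
    else: c=np.array([x,y,1.])
    c=R.T@c; return -R.T@t, c/np.linalg.norm(c)
def onz(d,u,v,z,fish=False):
    o,r=ray(d,u,v,fish); return o+r*(z-o[2])/r[2]
def tri(rs):
    A=np.zeros((3,3));b=np.zeros(3)
    for o,r in rs:
        P=np.eye(3)-np.outer(r,r);A+=P;b+=P@o
    p=np.linalg.solve(A,b); return p,[np.linalg.norm((np.eye(3)-np.outer(r,r))@(p-o)) for o,r in rs]
def proj(d,p,fish=False):
    K=np.array(d['mtx']);R=cv2.Rodrigues(np.array(d['rvec'],float))[0];t=np.array(d['tvec'],float).ravel()
    c=R@np.array(p)+t
    if fish:
        th=np.arctan2(np.hypot(c[0],c[1]),c[2]);n=np.hypot(c[0],c[1]);return K[0,0]*th*c[0]/n+K[0,2],K[1,1]*th*c[1]/n+K[1,2]
    return K[0,0]*c[0]/c[2]+K[0,2],K[1,1]*c[1]/c[2]+K[1,2]
E
python3 - <<'E'
from h import *
import pickle
D={}
for n in ['scene','side','wrist']:
    d=get(n);save(d,n+'0.png');D[n]=d
    o,r=ray(d,320,200);print(n,o.round(3),r.round(3),np.array(d['mtx'])[0,0])
pickle.dump(D,open('d0.pkl','wb'))
s=env.observe();print(s['time_s'],s['position'],np.round(s['tool_rot'],3),s['grip_width'],env.grip_depth)
E
```

```text
pics
scene [1.17  0.344 0.783] [-0.678 -0.293 -0.674] 410.8760805494905
side [ 0.465 -0.714  0.795] [ 0.085  0.771 -0.631] 461.98658227248114
wrist [0.075 0.55  0.372] [ 0.315 -0.111 -0.943] 309.70691628693146
0.15 [0.15389335 0.52779548 0.23085428] [[ 0.28  -0.001 -0.96 ]
 [ 0.96  -0.001  0.28 ]
 [-0.001 -1.     0.   ]] 0.08553178761940758 0.0187
```

View pics/scene0.png

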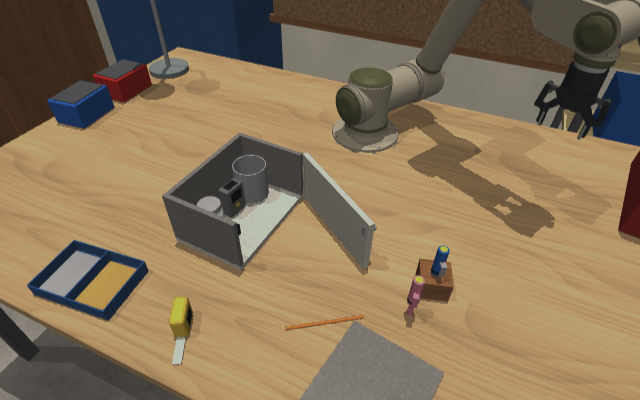

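View pics/side0.png

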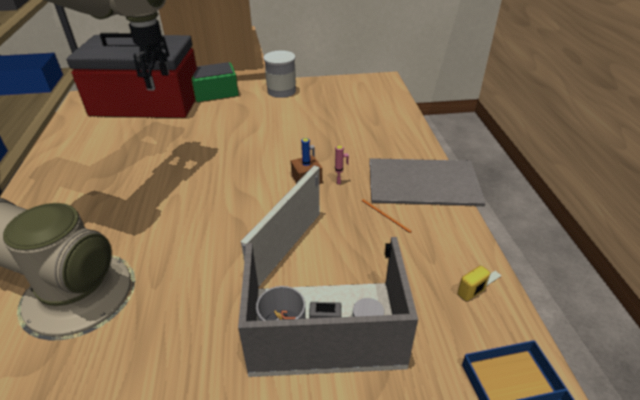

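View pics/wrist0.png

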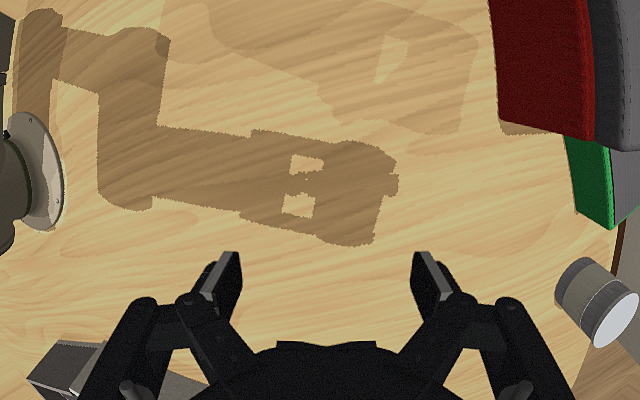

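The scene picture shows the blue driver in the block at about (441,262) and a pink look-alike in front of it at (416,293). The cabinet is at (235,200), with the tin at (250,178), finder at (231,197), jar at (208,207) and the open door from (303,155) to (370,250). The side picture shows blue at (306,152), pink at (340,160) and the tin at (281,307). Next, enlarged crops.

Run:
```python
from h import *
import pickle
D=pickle.load(open('d0.pkl','rb'))
def crop(n,u,v,w,h,s):
    f=D[n]['frame'][v:v+h,u:u+w]; return cv2.cvtColor(cv2.resize(f,None,fx=s,fy=s,interpolation=cv2.INTER_CUBIC),cv2.COLOR_RGB2BGR)
cv2.imwrite('pics/c1.png',np.hstack([crop('scene',390,235,80,90,5),crop('side',275,125,80,90,5)]))
cv2.imwrite('pics/c2.png',crop('scene',155,125,225,150,3.5))
cv2.imwrite('pics/c3.png',crop('side',235,160,185,215,2.7))
```

```text
(no output)
```

View pics/c1.png

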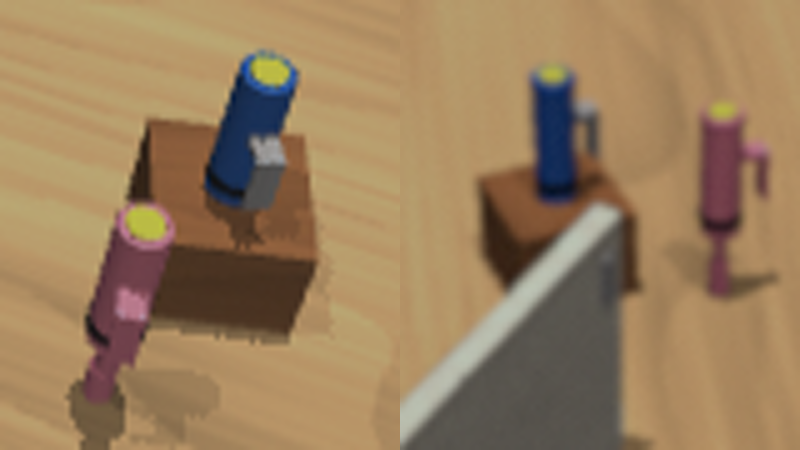

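View pics/c2.png

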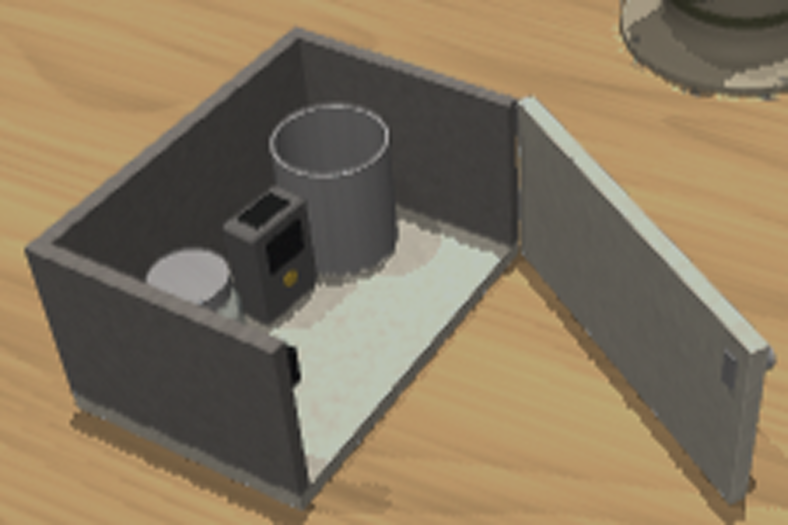

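View pics/c3.png

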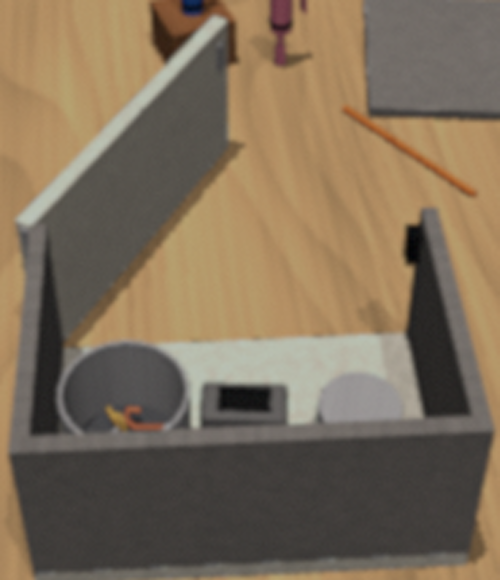

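Blue is upright in the block with its steel hook toward the lower right in the scene view. Pink stands loose beside the block, so it isn't the one meant. I'll take the blue one and measure it.

```bash
cat > m.py <<'E'
from h import *
import pickle
D=pickle.load(open('d0.pkl','rb'))
S,T=D['scene'],D['side']
def sc(x,y): return 155+x/3.5,125+y/3.5
def sd(x,y): return 235+x/2.7,160+y/2.7
def circ(P):
    P=np.array(P);A=np.c_[2*P[:,:2],np.ones(len(P))];c=np.linalg.lstsq(A,(P[:,:2]**2).sum(1),rcond=None)[0];return c[:2],np.sqrt(c[2]+c[0]**2+c[1]**2)
# driver by masks
for n,d,(u0,u1,v0,v1) in [('scene',S,(425,460,240,285)),('side',T,(295,320,135,170))]:
    hsv=cv2.cvtColor(d['frame'],cv2.COLOR_RGB2HSV)
    ye=cv2.inRange(hsv,(22,120,110),(38,255,255));bl=cv2.inRange(hsv,(100,120,40),(125,255,255))
    for nm,m in(('yel',ye),('blue',bl)):
        m2=np.zeros_like(m);m2[v0:v1,u0:u1]=m[v0:v1,u0:u1];ys,xs=np.nonzero(m2)
        print(n,nm,len(xs),xs.mean().round(2),ys.mean().round(2),onz(d,xs.mean(),ys.mean(),.133).round(4) if nm=='yel' else '')
        if nm=='yel': locals().setdefault('R',[]).append(ray(d,xs.mean(),ys.mean()))
print('tri cap',tri(R))
for z in[.116]:
    P=[onz(S,*sc(*p),z) for p in [(272,145),(389,140),(332,104),(328,178),(290,118),(372,116),(288,167),(372,165)]]
    print('tin scene',circ(P))
    P=[onz(T,*sd(*p),z) for p in [(59,395),(189,393),(124,343),(80,358),(168,357),(70,425),(180,420)]]
    print('tin side',circ(P))
c=dict(bb=((295,30),(18,445)),fb=((28,248),(490,430)),ff=((290,348),(430,210)),hf=((517,100),(32,232)))
for k,(a,b) in c.items():
    print(k,onz(S,*sc(*a),.155).round(4),onz(T,*sd(*b),.155).round(4))
print('door edge',[onz(S,*sc(*p),.153).round(4) for p in((768,347),(750,353),(525,100))],[onz(T,*sd(*p),.153).round(4) for p in ((215,18),(228,22),(22,225))])
E
python3 m.py
```

```text
scene yel 28 443.46 248.82 [0.5442 0.3558 0.133 ]
scene blue 219 438.76 260.6 
side yel 7 305.0 139.29 [0.5434 0.3579 0.133 ]
side blue 135 305.55 152.73 
tri cap (array([0.54374891, 0.35610976, 0.13347441]), [np.float64(0.0007108361736389134), np.float64(0.0007108361736390248)])
tin scene (array([ 0.45175364, -0.17232414]), np.float64(0.044243580893192844))
tin side (array([ 0.44946615, -0.17946122]), np.float64(0.04382089416037312))
bb [ 0.3842 -0.2412  0.155 ] [ 0.3835 -0.2421  0.155 ]
fb [ 0.6761 -0.2606  0.155 ] [ 0.6737 -0.2652  0.155 ]
ff [ 0.6816 -0.0568  0.155 ] [ 0.6834 -0.0691  0.155 ]
hf [ 0.3937 -0.0433  0.155 ] [ 0.3913 -0.0561  0.155 ]
door edge [array([0.556 , 0.2062, 0.153 ]), array([0.5655, 0.1979, 0.153 ]), array([ 0.3887, -0.0392,  0.153 ])] [array([0.5527, 0.1985, 0.153 ]), array([0.5635, 0.1909, 0.153 ]), array([ 0.3837, -0.0458,  0.153 ])]
```

```bash
cat >> m.py <<'E'
print('--hook')
ax=np.array([.5438,.3563])
for n,d,pts in [('scene',S,[(390+282/5,235+152/5,.105),(390+250/5,235+163/5,.105),(390+262/5,235+205/5,.073)]),('side',T,[(275+192/5,125+105/5,.105),(275+193/5,125+152/5,.073)])]:
    for u,v,z in pts:
        p=onz(d,u,v,z);v_=p[:2]-ax;print(n,p.round(4),np.linalg.norm(v_).round(4),np.degrees(np.arctan2(v_[1],v_[0])).round(1))
s=env.observe();print(s['position'].round(4) if hasattr(s['position'],'round') else s['position'])
E
python3 m.py | sed -n '/--hook/,$p'
```

```text
--hook
scene [0.5606 0.3715 0.105 ] 0.0226 42.2
scene [0.572  0.3605 0.105 ] 0.0286 8.5
scene [0.5644 0.3709 0.073 ] 0.0252 35.3
side [0.5665 0.3655 0.105 ] 0.0245 22.0
side [0.5667 0.3672 0.073 ] 0.0253 25.4
[0.1539 0.5278 0.2309]
```

```bash
python3 - <<'E'
from h import *
import pickle
D=pickle.load(open('d0.pkl','rb'))
print(onz(D['scene'],390+145/5,235+223/5,.12),onz(D['side'],275+322/5,125+110/5,.12))
E
python3 -m inch '[[[0,6,-2.5,2,0,0,7],[0,12,-5,2,0,0,14],[0,18,-8,2,0,0,21],[0,24,-11,2,0,0,28],[0,30,-14,2,0,0,35],[0,35,-16,2,0,0,41.3],[0,35,-16,2,0,0,41.3],[0,35,-16,2,0,0,41.3],[0,35,-16,2,0,0,41.3]]]'
python3 - <<'E'
from h import *
import pickle
d=get('wrist');save(d,'w1.png');pickle.dump(d,open('w1.pkl','wb'))
s=env.observe();print(s['time_s'],s['position'],np.round(s['tool_rot'],3),s['grip_width'],s['q'])
for p in([.5438,.3563,.133],[.566,.367,.105]):print(proj(d,p,True))
E
```

```text
[0.63292031 0.32866236 0.12      ] [0.63292801 0.32785007 0.12      ]
time_s: 1.27
position: [0.5027, 0.3688, 0.2515]
tool_rot: [[-0.424, -0.0, -0.906], [0.906, 0.0, -0.424], [0.0, -1.0, 0.0]]
ft_force: [0.0, -0.1, -0.8]
grip_width: 0.0423
1.325 [0.50265622 0.36892318 0.25166289] [[-0.425  0.    -0.905]
 [ 0.905  0.    -0.425]
 [ 0.    -1.    -0.   ]] 0.042629361665947 [ 2.54102405e+01  2.87577815e+01  5.94198239e+01  1.00130754e-02
  9.18154728e+01 -8.97163427e+01]
(np.float64(294.88174310174315), np.float64(222.58958415239306))
(np.float64(298.4984880695442), np.float64(233.52293729837632))
```

View pics/w1.png

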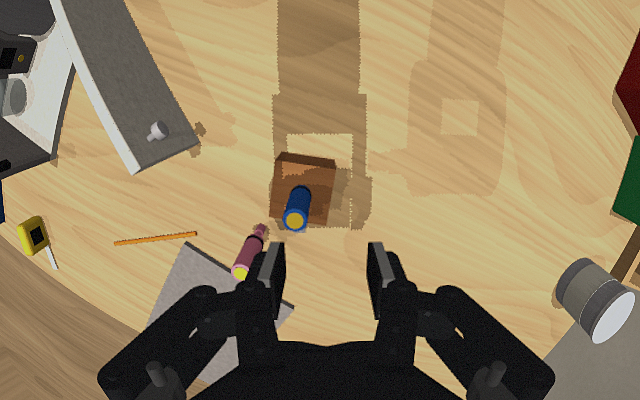

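The driver's cap is at (295,221), against a predicted (295,223), so the measurements agree. Now moving above it and down, then gripping.

```bash
python3 -m inch '[[[0,4.1,-1.2,0,0,0,0],[0,4.1,-1.25,0,0,0,0],[0,4.1,-1.25,-4,0,0,0],[0,4.1,-1.25,-8,0,0,0],[0,4.1,-1.25,-12,0,0,0],[0,4.1,-1.25,-15.3,0,0,0],[0,4.1,-1.25,-15.3,0,0,0],[0,4.1,-1.25,-15.3,0,0,0],[-1,4.1,-1.25,-15.3,0,0,0],[-1,4.1,-1.25,-15.3,0,0,0],[-1,4.1,-1.25,-15.3,0,0,0],[-1,4.1,-1.25,-15.3,0,0,0],[-1,4.1,-1.25,-15.3,0,0,0],[-1,4.1,-1.25,-15.3,0,0,0]]]' 40
```

```text
time_s: 3.08
position: [0.5454, 0.3561, 0.1002]
tool_rot: [[-0.423, 0.003, -0.906], [0.906, 0.002, -0.423], [0.001, -1.0, -0.003]]
ft_force: [-0.9, 1.8, 6.5]
grip_width: 0.0227
```

```bash
python3 -m inch '[[[-1,0,0,2,0,0,0],[-1,0,0,6,0,0,0],[-1,0,0,11,0,0,0],[-1,0,0,16,0,0,0],[-1,0,0,18,0,0,0],[-1,0,0,18,0,0,0],[-1,0,0,18,0,0,0]]]'
cat > pk.py <<'E'
from h import *
import pickle,sys
D={}
k=sys.argv[1]
for n in ['scene','side','wrist']:
    d=get(n);save(d,n+k+'.png');D[n]=d
pickle.dump(D,open('d%s.pkl'%k,'wb'))
s=env.observe();p=np.array(s['position']);print(s['time_s'],p.round(4),s['grip_width'])
ims=[]
for n in ['scene','side']:
    u,v=map(int,proj(D[n],p));u=min(max(u,50),590);v=min(max(v,50),350);f=D[n]['frame'][v-50:v+50,u-50:u+50];print(n,u-50,v-50)
    ims.append(cv2.cvtColor(cv2.resize(f,None,fx=4,fy=4,interpolation=cv2.INTER_CUBIC),cv2.COLOR_RGB2BGR))
cv2.imwrite('pics/crop%s.png'%k,np.hstack(ims))
E
python3 pk.py 2
```

```text
time_s: 3.95
position: [0.5446, 0.3552, 0.2769]
tool_rot: [[-0.423, -0.002, -0.906], [0.906, -0.001, -0.423], [-0.0, -1.0, 0.002]]
ft_force: [-0.7, 0.4, -1.0]
grip_width: 0.0234
4.1 [0.5448 0.3553 0.2769] 0.022917374020787754
scene 410 147
side 253 40
```

View pics/crop2.png

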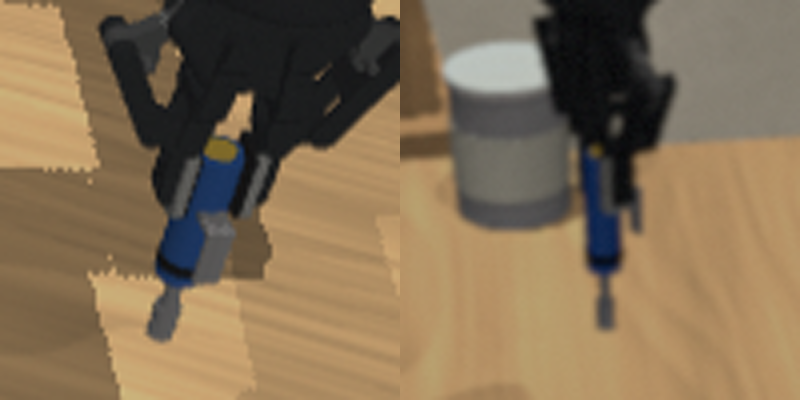

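Run:
```python
from h import *
import pickle
D=pickle.load(open('d2.pkl','rb'));S,T=D['scene'],D['side']
a=(410+208/4,147+281/4);b=(253+237/4,40+231/4)
p,e=tri([ray(S,*a),ray(T,*b)]);print('tongue',p,e)
a=(410+163/4,147+337/4);b=(253+205/4,40+326/4)
q,e=tri([ray(S,*a),ray(T,*b)]);print('tip',q,e)
a=(410+223/4,147+150/4);b=(253+196/4,40+151/4)
r,e=tri([ray(S,*a),ray(T,*b)]);print('cap',r,e)
for c in (r,q,[.5448,.3553]):
  v=p[:2]-np.array(c)[:2];print(np.linalg.norm(v),np.degrees(np.arctan2(v[1],v[0])))
```

```text
tongue [0.56566628 0.36828359 0.24912057] [np.float64(0.00112613036134626), np.float64(0.0011261303613462538)]
tip [0.54316354 0.35844633 0.18674926] [np.float64(0.00015266738755065272), np.float64(0.0001526673875504569)]
cap [0.54158716 0.35745778 0.30790731] [np.float64(0.0007353606244787206), np.float64(0.0007353606244785743)]
0.026400802244433256 24.208372269430146
0.024559013009047035 23.61295812497051
0.024575913815598854 31.891043195416362
```

The driver is held upright, with its hook at about 25° azimuth. Next I'll carry it toward the cabinet with a partial turn, so the wrist camera can see the tin.

```bash
python3 -m inch '[[[-1,-0.5,-5,0,0,0,-8],[-1,-1,-11,0,0,0,-16],[-1,-2,-17,0,0,0,-24],[-1,-2.5,-23,0,0,0,-32],[-1,-3,-29,0,0,0,-40],[-1,-4,-35,0,0,0,-50],[-1,-4.5,-40,0,0,0,-60],[-1,-4.5,-40,0,0,0,-60],[-1,-4.5,-40,0,0,0,-60],[-1,-4.5,-40,0,0,0,-60],[-1,-4.5,-40,0,0,0,-60]]]'
python3 pk.py 3
```

```text
time_s: 5.48
position: [0.5001, -0.0436, 0.2783]
tool_rot: [[0.571, -0.0, -0.821], [0.821, 0.0, 0.571], [0.0, -1.0, 0.0]]
ft_force: [-0.2, -0.1, -1.0]
grip_width: 0.0228
5.625 [ 0.5    -0.044   0.2783] 0.022968685385723445
scene 230 83
side 249 138
```

View pics/wrist3.png

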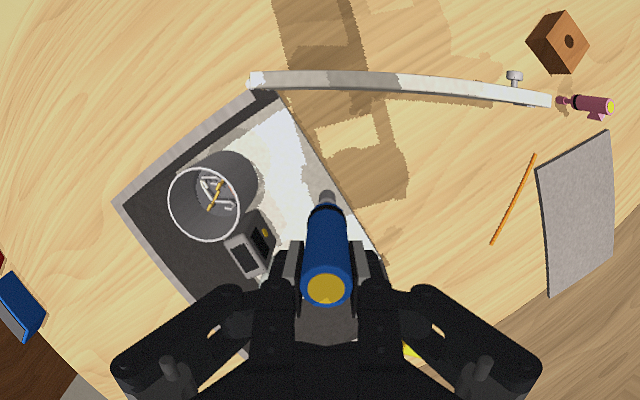

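The tin's rim is at about (204,203) and clear, the finder is at (252,243), the door runs from (250,80) to (552,100), and the knob is at (514,77). Enlarging to pick out the rim.

Run:
```python
from h import *
import pickle
d=pickle.load(open('d3.pkl','rb'))['wrist']
f=d['frame'][70:290,100:320]
cv2.imwrite('pics/c4.png',cv2.cvtColor(cv2.resize(f,None,fx=2.7,fy=2.7,interpolation=cv2.INTER_CUBIC),cv2.COLOR_RGB2BGR))
```

```text
(no output)
```

View pics/c4.png

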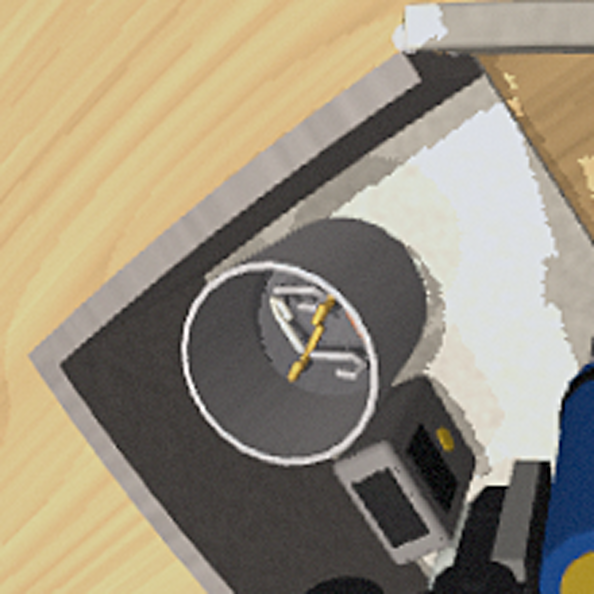

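```bash
cat > m2.py <<'E'
from m import circ
from h import *
import pickle
D=pickle.load(open('d3.pkl','rb'));d=D['wrist']
g=d['frame'].astype(int);m=(g.min(2)>150)
cen=(100+281/2.7,70+363/2.7);P=[]
for v in range(160,250):
  for u in range(160,250):
    if m[v,u]:
      p=onz(d,u,v,.116,True);P.append(p)
P=np.array(P);c0=onz(d,*cen,.116,True)[:2];print('c0',c0)
for i in range(4):
    r=np.linalg.norm(P[:,:2]-c0,axis=1);k=abs(r-.0435)<.004;c0,rr=circ(P[k]);print(c0,rr,k.sum())
def w(x,y,z): return onz(d,100+x/2.7,70+y/2.7,z,True).round(4)
hf,bb=w(403,55,.155),w(30,355,.155);print('hinge corner',hf,'bb',bb,np.linalg.norm(hf-bb))
print('finder top',[w(*p,.104) for p in((335,462),(377,442),(440,548),(402,563))])
print('door',[onz(d,u,v,.153,True).round(4) for u,v in((250,73),(249,86),(552,107),(552,94))])
for n in('scene','side'):
    print(n,'tin proj',np.round(proj(D[n],[*c0,.116]),1))
E
python3 m2.py | sed -n '/c0/,$p'
```

```text
c0 [ 0.44876628 -0.17283954]
[ 0.44811245 -0.17603707] 0.043135607504334136 459
[ 0.44803164 -0.17640151] 0.04303741937048386 546
[ 0.44803543 -0.17641074] 0.04303226459951256 547
[ 0.44803543 -0.17641074] 0.04303226459951256 547
hinge corner [ 0.3909 -0.0487  0.155 ] bb [ 0.3782 -0.2451  0.155 ] 0.19681018774443565
finder top [array([ 0.4982, -0.1906,  0.104 ]), array([ 0.5015, -0.1677,  0.104 ]), array([ 0.5584, -0.179 ,  0.104 ]), array([ 0.555 , -0.1998,  0.104 ])]
door [array([ 0.3786, -0.0396,  0.153 ]), array([ 0.3873, -0.047 ,  0.153 ]), array([0.5614, 0.1968, 0.153 ]), array([0.5495, 0.2035, 0.153 ])]
scene tin proj [248.9 163.9]
side tin proj [280.  304.4]
```

Run:
```python
from h import *
import pickle
D=pickle.load(open('d3.pkl','rb'));d=D['wrist']
hsv=cv2.cvtColor(d['frame'],cv2.COLOR_RGB2HSV);m=cv2.inRange(hsv,(20,120,100),(38,255,255));m[:,:290]=0;m[:260]=0;m[320:]=0;m[:,360:]=0
ys,xs=np.nonzero(m);print(len(xs),xs.mean(),ys.mean())
c=onz(d,xs.mean(),ys.mean(),.311,True);o=c-[.5,-.044,.2783]
print(c,'in tool x,z',o@[.571,.821,0],o@[-.821,.571,0])
for z in (.190,):
  c=onz(d,326,198,z,True);o=c-[.5,-.044,.2783];print('tip',o@[.571,.821,0],o@[-.821,.571,0])
```

```text
864 325.65277777777777 287.9571759259259
[ 0.49696965 -0.04313351  0.311     ] in tool x,z -0.0010189408587883567 0.002982686464413392
tip -0.0006547708108372171 0.0017035561558727814
```

```bash
python3 -m inch '[[[-1,-1,-1.5,0,0,0,-10],[-1,-2,-3,0,0,0,-20],[-1,-3,-4.5,0,0,0,-30],[-1,-4,-6,0,0,0,-40],[-1,-4.7,-7.3,0,0,0,-50],[-1,-4.7,-7.3,0,0,0,-59],[-1,-4.7,-7.3,0,0,0,-59],[-1,-4.7,-7.3,0,0,0,-59],[-1,-4.7,-7.3,-3,0,0,-59],[-1,-4.7,-7.3,-6,0,0,-59],[-1,-4.7,-7.3,-9,0,0,-59],[-1,-4.7,-7.3,-11.4,0,0,-59],[-1,-4.7,-7.3,-11.4,0,0,-59],[-1,-4.7,-7.3,-11.4,0,0,-59]]]'
python3 pk.py 4
```

```text
time_s: 7.38
position: [0.4535, -0.1177, 0.1653]
tool_rot: [[0.998, 0.001, 0.068], [-0.068, -0.001, 0.998], [0.001, -1.0, -0.001]]
ft_force: [-0.3, 0.2, -1.2]
grip_width: 0.0231
7.525 [ 0.4534 -0.1177  0.1653] 0.02317016430797991
scene 215 105
side 229 212
```

View pics/crop4.png

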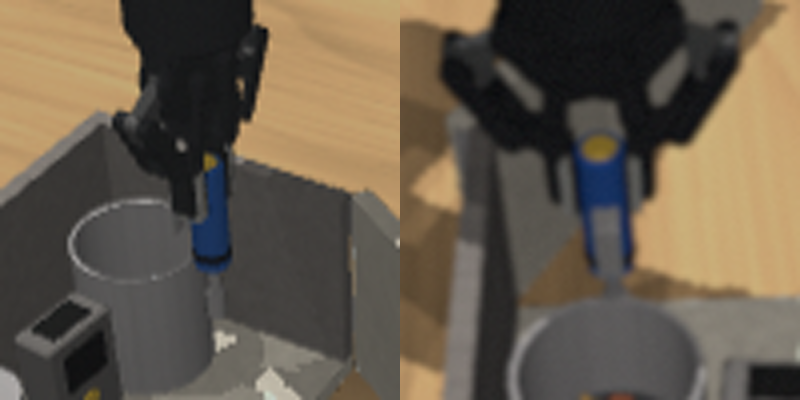

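View pics/wrist4.png

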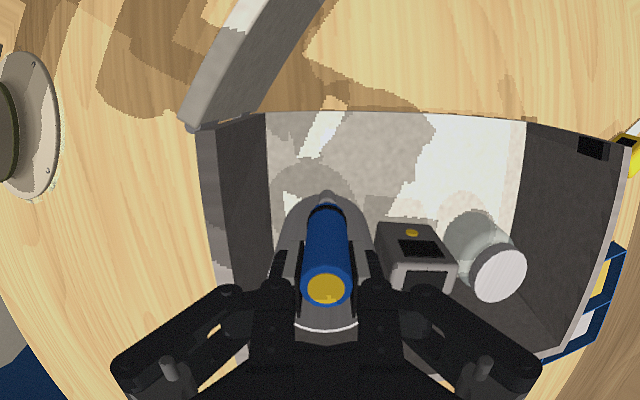

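The side view shows the tongue centred on the tin (driver at crop x=606, tin centre at 607), and the computed axis distance is about 60 mm. Descending so the tongue tip goes just below the rim.

```bash
python3 -m inch '[[[-1,0,0,-0.8,0,0,0],[-1,0,0,-1.6,0,0,0],[-1,0,0,-2.4,0,0,0],[-1,0,0,-3,0,0,0],[-1,0,0,-3,0,0,0],[-1,0,0,-3,0,0,0]]]'
python3 pk.py 5
```

```text
time_s: 8.28
position: [0.4531, -0.1176, 0.1345]
tool_rot: [[0.998, 0.0, 0.069], [-0.069, -0.0, 0.998], [0.0, -1.0, -0.0]]
ft_force: [-0.5, -0.3, -1.0]
grip_width: 0.023
8.425 [ 0.4531 -0.1176  0.1346] 0.0228537169845055
scene 216 115
side 230 223
```

View pics/crop5.png

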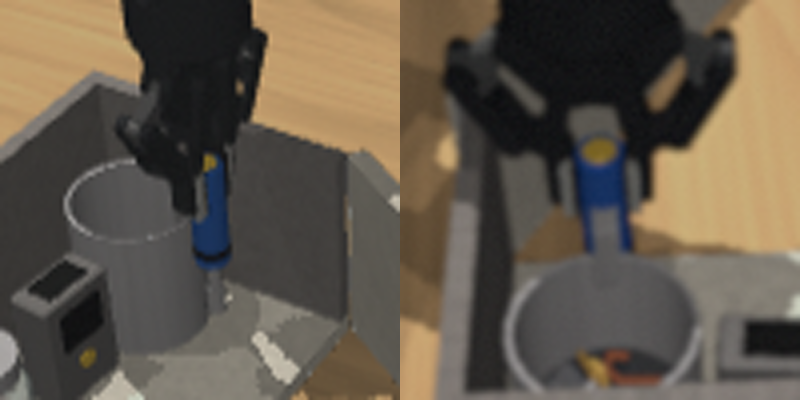

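The tongue is inside the rim (it reaches crop y≈288, below the far rim at ≈258) and there is no contact force. Lowering to seat the bridge.

```bash
python3 -m inch '[[[-1,0,0,-0.5,0,0,0],[-1,0,0,-1.0,0,0,0],[-1,0,0,-1.4,0,0,0],[-1,0,0,-1.7,0,0,0],[-1,0,0,-1.7,0,0,0],[-1,0,0,-1.7,0,0,0]]]'
```

```text
time_s: 9.18
position: [0.4531, -0.1176, 0.1174]
tool_rot: [[0.998, 0.0, 0.069], [-0.069, -0.0, 0.998], [0.0, -1.0, -0.0]]
ft_force: [0.2, 0.1, -2.2]
grip_width: 0.0229
```

```bash
python3 -m inch '[[[-1,0,0,-0.1,0,0,0],[-1,0,0,-0.2,0,0,0],[-1,0,0,-0.2,0,0,0]]]'; python3 pk.py 6
```

```text
time_s: 9.55
position: [0.453, -0.1175, 0.1153]
tool_rot: [[0.998, 0.0, 0.069], [-0.069, -0.0, 0.998], [0.0, -1.0, -0.0]]
ft_force: [-0.6, 0.2, -1.0]
grip_width: 0.023
9.7 [ 0.453  -0.1175  0.1153] 0.02290467498899742
scene 217 121
side 231 230
```

View pics/crop6.png

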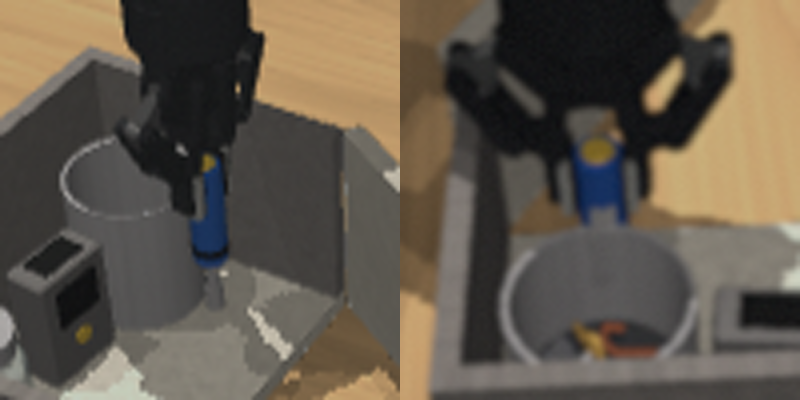

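```bash
python3 -m inch '[[[-1,0,0,-0.1,0,0,0],[-1,0,0,-0.15,0,0,0],[-1,0,0,-0.15,0,0,0]]]';python3 -m inch '[[[-1,0,0,-0.1,0,0,0],[-1,0,0,-0.15,0,0,0],[-1,0,0,-0.15,0,0,0]]]'
```

```text
time_s: 10.07
position: [0.4531, -0.1174, 0.1148]
tool_rot: [[0.998, 0.001, 0.069], [-0.069, -0.001, 0.998], [0.001, -1.0, -0.0]]
ft_force: [-3.1, 3.2, 11.0]
grip_width: 0.0231
time_s: 10.45
position: [0.4533, -0.1174, 0.1144]
tool_rot: [[0.998, 0.002, 0.069], [-0.069, -0.001, 0.998], [0.002, -1.0, -0.001]]
ft_force: [-6.5, 4.7, 23.4]
grip_width: 0.0229
```

Contact came at the expected height (TCP 0.115 m, bridge on the rim). I'll ease off 2.5 mm and open partway.

```bash
python3 -m inch '[[[-1,0,0,0.25,0,0,0],[-1,0,0,0.25,0,0,0],[-0.3,0,0,0.25,0,0,0],[-0.2,0,0,0.25,0,0,0],[-0.1,0,0,0.25,0,0,0],[-0.1,0,0,0.25,0,0,0],[-0.1,0,0,0.25,0,0,0],[-0.1,0,0,0.25,0,0,0]]]'; python3 pk.py 7
```

```text
time_s: 11.45
position: [0.453, -0.1175, 0.1148]
tool_rot: [[0.998, -0.0, 0.069], [-0.069, -0.0, 0.998], [-0.0, -1.0, -0.0]]
ft_force: [0.1, 0.0, 0.9]
grip_width: 0.0384
11.6 [ 0.453  -0.1175  0.1148] 0.03841269347529287
scene 217 121
side 231 230
```

View pics/crop7.png

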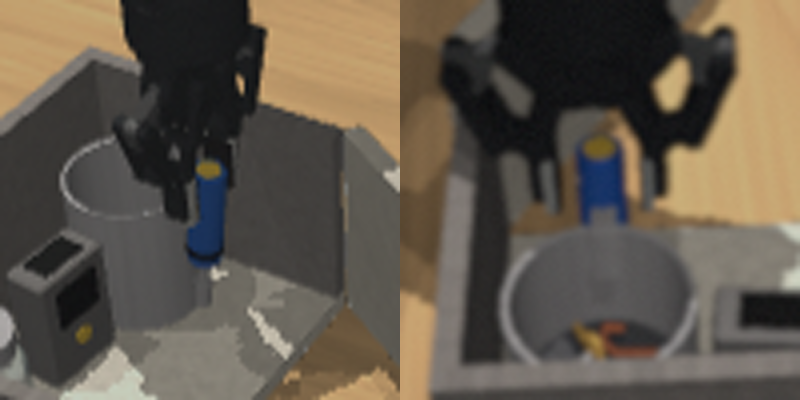

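View pics/wrist7.png

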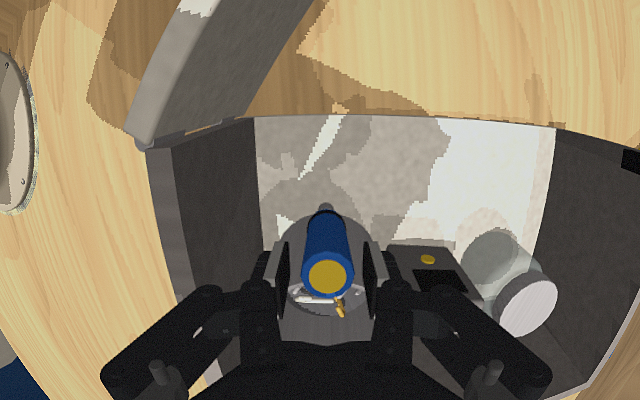

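The driver hangs by its hook with the tongue in the tin and the handle outside, tilted slightly, and the fingers are clear of it (opening 38 mm). Backing off straight up.

```bash
python3 -m inch '[[[-0.1,0,0,0.5,0,0,0],[-0.1,0,0,1.2,0,0,0],[-0.1,0,0,2.5,0,0,0],[-0.1,0,0,5,0,0,0],[-0.1,0,0,9,0,0,0],[-0.1,0,0,14,0,0,0],[-0.1,0,4,15,0,0,0],[-0.1,0,9,15,0,0,0],[-0.1,0,15,15,0,0,0],[-1,-1,21,15,0,0,0],[-1,-1.3,27.8,15,0,0,0],[-1,-1.3,27.8,15,0,0,0],[-1,-1.3,27.8,15,0,0,0],[-1,-1.3,27.8,15,0,0,0]]]'; python3 pk.py 8
python3 - <<'E'
from h import *
import pickle
D=pickle.load(open('d8.pkl','rb'))
f=[cv2.resize(D[n]['frame'][v:v+100,u:u+100],None,fx=4,fy=4,interpolation=cv2.INTER_CUBIC) for n,u,v in(('scene',205,130),('side',240,250))]
cv2.imwrite('pics/c8.png',cv2.cvtColor(np.hstack(f),cv2.COLOR_RGB2BGR))
E
```

```text
time_s: 13.35
position: [0.4402, 0.1593, 0.2651]
tool_rot: [[0.997, 0.0, 0.071], [-0.071, -0.0, 0.997], [0.0, -1.0, -0.0]]
ft_force: [-0.9, 0.6, -0.5]
grip_width: -0.0002
13.5 [0.4402 0.1594 0.2649] 0.00014388041851585992
scene 326 97
side 214 88
```

View pics/c8.png

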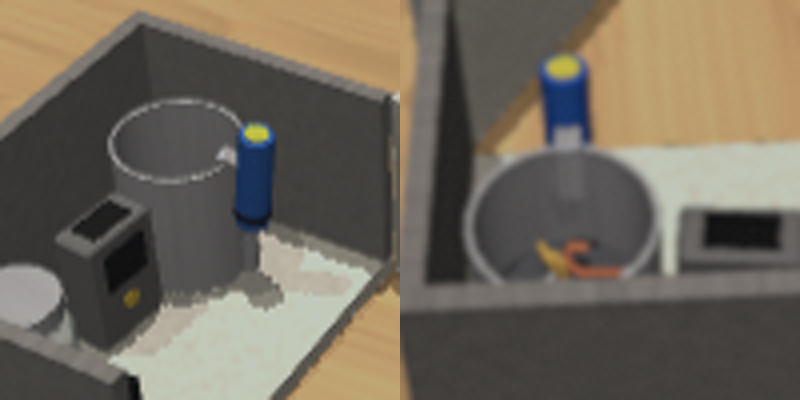

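View pics/scene8.png

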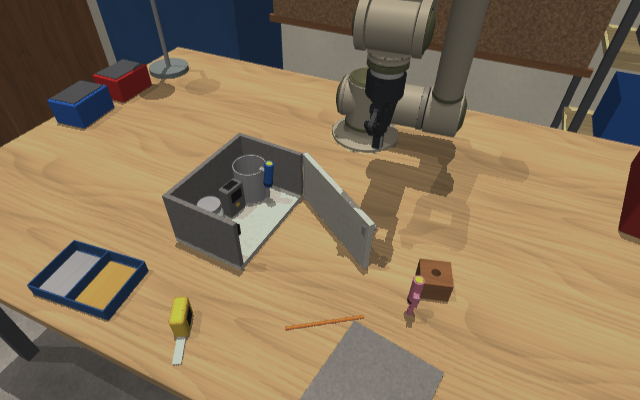

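The hook's bridge is over the rim with the tongue inside the tin. The tin, finder and jar look undisturbed. Now closing the door: down on the outer side, then sweep.

```bash
python3 -m inch '[[[-1,0,0,-5,0,0,0],[-1,0,0,-10,0,0,0],[-1,0,0,-15,0,0,0],[-1,0,0,-16.5,0,0,0],[-1,0,0,-16.5,0,0,0],[-1,2,-1.2,-16.5,0,0,0],[-1,4,-2.6,-16.5,0,0,0],[-1,5.5,-3.5,-16.5,0,0,0],[-1,7,-4.4,-16.5,0,0,0],[-1,8.5,-5.6,-16.5,0,0,0],[-1,9.8,-6.9,-16.5,0,0,0],[-1,11,-8.3,-16.5,0,0,0],[-1,12,-9.7,-16.5,0,0,0],[-1,12.8,-11,-16.5,0,0,0],[-1,13.5,-12.4,-16.5,0,0,0],[-1,14.1,-13.8,-16.5,0,0,0],[-1,14.1,-13.8,-16.5,0,0,0]]]'; python3 pk.py 9
```

```text
time_s: 15.62
position: [0.5814, 0.0214, 0.0998]
tool_rot: [[0.998, 0.0, 0.07], [-0.07, -0.0, 0.998], [0.0, -1.0, -0.0]]
ft_force: [-0.8, -0.1, 0.1]
grip_width: -0.0
15.775 [0.5808 0.0228 0.0998] -0.00011712999657952312
scene 243 173
side 286 181
```

View pics/scene9.png

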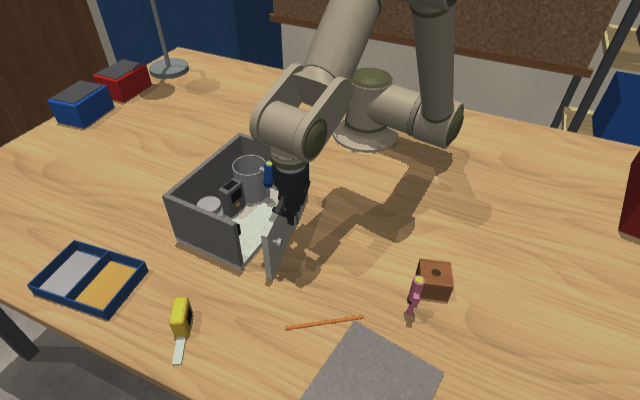

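The door is most of the way shut, with its free edge at about (268,258). Finishing gently.

```bash
python3 -m inch '[[[-1,0.3,-1.2,0,0,0,0],[-1,0.5,-2.2,0,0,0,0],[-1,0.6,-3.2,0,0,0,0],[-1,0.7,-4,0,0,0,0],[-1,0.8,-4.5,0,0,0,0],[-1,0.8,-5,0,0,0,0],[-1,0.8,-5,0,0,0,0]]]'; python3 -m inch '[[[-1,0,-0.2,0,0,0,0],[-1,0,-0.4,0,0,0,0],[-1,0,-0.4,0,0,0,0]]]'; python3 -m inch '[[[-1,0,-0.2,0,0,0,0],[-1,0,-0.4,0,0,0,0],[-1,0,-0.4,0,0,0,0]]]'
```

```text
time_s: 16.65
position: [0.589, -0.0278, 0.0999]
tool_rot: [[0.998, 0.0, 0.069], [-0.069, -0.0, 0.998], [0.0, -1.0, -0.0]]
ft_force: [-0.0, -0.3, -0.0]
grip_width: 0.0001
time_s: 17.02
position: [0.589, -0.0312, 0.0999]
tool_rot: [[0.998, 0.0, 0.069], [-0.069, 0.001, 0.998], [0.0, -1.0, 0.001]]
ft_force: [0.4, 2.9, 1.5]
grip_width: -0.0003
time_s: 17.4
position: [0.5889, -0.0313, 0.0999]
tool_rot: [[0.998, 0.0, 0.067], [-0.067, 0.006, 0.998], [-0.0, -1.0, 0.006]]
ft_force: [2.5, 22.2, 2.5]
grip_width: 0.0001
```

Firm stop at y=-0.0313 m (22 N with no further motion). Backing off and lifting clear to check.

```bash
python3 -m inch '[[[-1,0,0.5,0,0,0,0],[-1,0,1.5,0,0,0,0],[-1,0,4,0,0,0,0],[-1,0,8,2,0,0,0],[-1,-2,13,8,0,0,0],[-1,-5,18,14,0,0,0],[-1,-8,24,15,0,0,0],[-1,-8,24,15,0,0,0],[-1,-8,24,15,0,0,0]]]'; python3 pk.py 10
python3 - <<'E'
from h import *
import pickle
D=pickle.load(open('d10.pkl','rb'))
f=[cv2.resize(D[n]['frame'][v:v+150,u:u+160],None,fx=2.5,fy=2.5,interpolation=cv2.INTER_CUBIC) for n,u,v in(('scene',160,125),('side',240,235))]
cv2.imwrite('pics/c10.png',cv2.cvtColor(np.hstack(f),cv2.COLOR_RGB2BGR))
E
```

```text
time_s: 18.52
position: [0.5082, 0.2063, 0.2512]
tool_rot: [[0.998, 0.003, 0.066], [-0.066, 0.0, 0.998], [0.003, -1.0, 0.0]]
ft_force: [0.1, -0.2, -0.1]
grip_width: -0.0
18.675 [0.5092 0.2038 0.2492] 1.3787420951706439e-05
scene 335 126
side 244 82
```

View pics/c10.png

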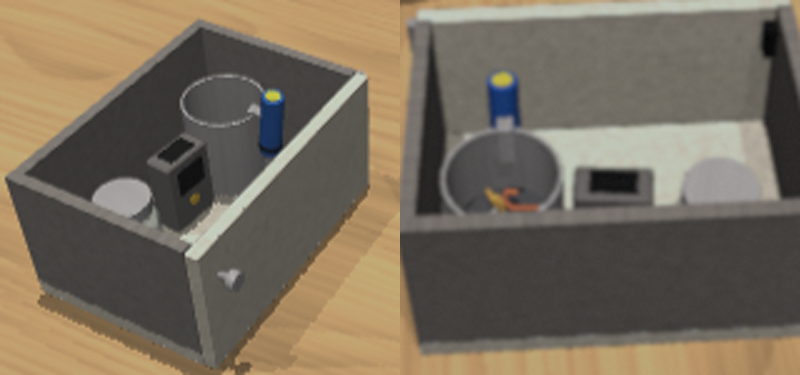

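View pics/wrist10.png

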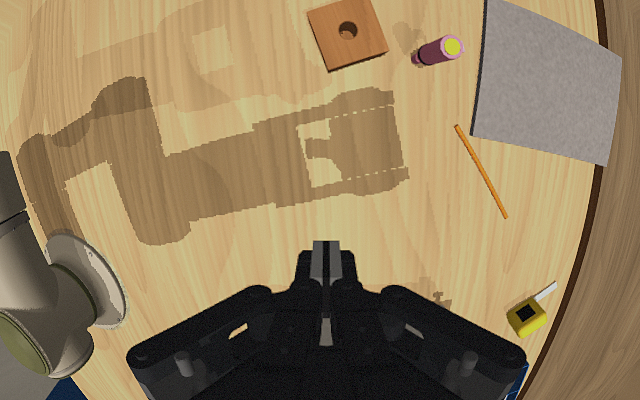

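The door is flush with the cabinet all along, the driver hangs on the tin, the bystanders are in place, and the gripper is clear. I'll let the arm settle, then hand in.

```bash
python3 -m inch '[[[-1,0,0,0,0,0,0],[-1,0,0,0,0,0,0],[-1,0,0,0,0,0,0]]]'; python3 -c "
from rig import env
print(env.close_job())"
```

```text
time_s: 19.05
position: [0.5092, 0.2041, 0.2496]
tool_rot: [[0.998, -0.0, 0.07], [-0.07, -0.0, 0.998], [-0.0, -1.0, -0.0]]
ft_force: [0.0, -0.5, 0.4]
grip_width: 0.0001
the job is handed in; nothing more can be done
None
```

The blue nut driver now hangs by its hook on the tin's rim, on the door side, and the cabinet door is pushed shut. I handed the job in at about 19 s of the 53 s allowed; no verdict is reported.

- **Driver:** The last pictures show the hook's bridge over the rim, the tongue inside the tin and the handle outside. I saw a slight tilt, which I judged by eye at about 5° and did not measure. When I seated the hook, the bridge met the rim at the height that puts the socket tip about 12 mm above the cabinet's base.
- **Door:** It hit a firm stop (22 N with no further movement) and looks flush with the cabinet in both views. I did not compute its final angle.
- **Tin, jar and stud finder:** They look upright and undisturbed in the pictures. I did not measure their final positions.
- **Disagreement:** The scene and side cameras disagreed by about 7 mm on the tin's position. A wrist-camera circle fit agreed with their mean to about 3 mm, and I used that position.
- **Robot:** The gripper was well clear of everything at hand-in, with near-zero wrist force.

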